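# Rack the hot-air nozzles by height

## Task

Put the four loose steel hot-air nozzles away on the rail, one in each rubber cup, in order of height: the tallest (thinnest) in the cup next to the round upright post, then shorter and fatter step by step to the shortest at the far end. Each must stand upright, mouth up, flat on the floor of its cup and near its centre.

Things in the scene. Friction and masses are not known exactly. Their poses are not given: they have to be found in the camera images.
- nozzle_8_mid (a point): tallest and thinnest of four loose steel hot-air nozzles, standing on the bench mouth up: round tube 8 mm in diameter, 72 mm tall over all, on a round flange 42 mm in diameter (7 mm thick, coned to the tube by 10 mm up). This point: on its axis, half-way up (36 mm above its underside); z up the tube. 38 g, give or take a third. Grip the tube, above the flange.
- nozzle_16_mid (a point): second tallest of four loose steel hot-air nozzles, standing on the bench mouth up: round tube 16 mm in diameter, 66 mm tall over all, on a round flange 42 mm in diameter (7 mm thick, coned to the tube by 10 mm up). This point: on its axis, half-way up (33 mm above its underside); z up the tube. 46 g, give or take a third. Grip the tube, above the flange.
- nozzle_24_mid (a point): third tallest of four loose steel hot-air nozzles, standing on the bench mouth up: round tube 24 mm in diameter, 60 mm tall over all, on a round flange 42 mm in diameter (7 mm thick, coned to the tube by 10 mm up). This point: on its axis, half-way up (30 mm above its underside); z up the tube. 54 g, give or take a third. Grip the tube, above the flange.
- nozzle_32_mid (a point): shortest and fattest of four loose steel hot-air nozzles, standing on the bench mouth up: round tube 32 mm in diameter, 54 mm tall over all, on a round flange 42 mm in diameter (7 mm thick, coned to the tube by 10 mm up). This point: on its axis, half-way up (27 mm above its underside); z up the tube. 62 g, give or take a third. Grip the tube, above the flange.
- cup_a_floor (a point): one of four identical shallow round black rubber cups in a straight row, 72 mm apart, on the aluminium rail (80 x 376 x 10 mm, fixed to the bench); inner diameter 62 mm, rim 3 mm high. This point is the centre of the cup's floor, 12 mm above the bench. Its letter says nothing: the places in the row vary.
- cup_b_floor (a point): one of four identical shallow round black rubber cups in a straight row, 72 mm apart, on the aluminium rail (80 x 376 x 10 mm, fixed to the bench); inner diameter 62 mm, rim 3 mm high. This point is the centre of the cup's floor, 12 mm above the bench. Its letter says nothing: the places in the row vary.
- cup_c_floor (a point): one of four identical shallow round black rubber cups in a straight row, 72 mm apart, on the aluminium rail (80 x 376 x 10 mm, fixed to the bench); inner diameter 62 mm, rim 3 mm high. This point is the centre of the cup's floor, 12 mm above the bench. Its letter says nothing: the places in the row vary.
- cup_d_floor (a point): one of four identical shallow round black rubber cups in a straight row, 72 mm apart, on the aluminium rail (80 x 376 x 10 mm, fixed to the bench); inner diameter 62 mm, rim 3 mm high. This point is the centre of the cup's floor, 12 mm above the bench. Its letter says nothing: the places in the row vary.
- end_post: upright round steel post, 24 mm in diameter, 40 mm tall, standing on one end of the rail, 55 mm beyond the centre of the nearest cup and in line with the cups; which end varies. Origin: centre of its underside, 10 mm above the bench. (The other end of the rail has a flat 30 mm square steel plate, 5 mm thick, instead.)
Mind the look-alikes: they are no part of the job. What is shaped like the part that bears nozzle_32_mid but orange or yellow is not meant.

How it is judged:
By the outcome, as a careful person would: the job done as asked, in the order asked, and still so for the second after the job is handed in, with the robot touching nothing.
It also fails if it takes over 93 s, if anything falls off the work surface, if the arm or the gripper's body presses on something with over 40 N, if the wrist force passes 120 N, or if a joint passes its speed limit or range.

## Robot

A 6-joint arm with a two-finger parallel gripper is mounted at the origin on the work surface. World frame = base frame: x ahead of the robot, y to its left, z up, the work surface at z = 0. Lengths are in mm, angles in degrees, forces in N, time in s.
With the tool pointing down it reaches from about 350 to 850 mm from the base axis. Payload 8.1 kg.
Tool frame: the origin (TCP) lies at the very end of the fingers, on their centre line; the grasp point (between the pads) lies 19 mm behind it; z points along the fingers, y is the line along which they close (so a half turn about z gives the same grasp; the last joint's range is limited). The gripper opens to 85 mm and grips with 20 to 120 N. Pads are 22 mm wide; open, the fingers measure 114 mm over their backs; the gripper's body (76 mm by 85 mm) begins 54 mm behind the grasp point. The pads swing forward as they close: fully open they stand 13 mm farther back than shut.
Start: joints at [-69.866, 7.471, 85.268, -0, 87.261, -4.893], TCP at [253.845, -543.662, 231.292] pointing down, gripper open.
Joint ranges: [-169.43, 169.43], [-51.17, 129.36], [1.28, 143.12], [-76.62, 256.62], [0, 156.53], [-152.29, 152.29]. Speed limits (degrees/s): [136.94, 136.94, 159.86, 180, 180, 180].

## Interface

Orientations are given as a 3x3 rotation matrix whose columns are the frame's x, y, z axes.
In Python, from rig import r, fingers, capture, hand_in, telemetry gives the robot as it stands. The module is installed in compiled form; this text tells all that it offers. Calls block until the motion is done:
- r.movep(position, orientation): joint-space move of the TCP to a pose.
- r.movel(position, v=150, attitude=None, guard=None): straight line of the TCP; attitude=None keeps the orientation; v is the mean speed in mm/s. With guard (N) it stops when the force on the tool has changed by that much, and returns True; else False.
- r.set_joints(angles): joint-space move.
- fingers.gripper_to(opening): finger opening in mm; the grip force is fixed at half the most; returns when the fingers have stopped.
- r.wait(seconds).
- r.solve_ik(position, orientation): joint angles nearest the present ones, or None.
- capture(name): name is "scene" or "top" or "wrist"; returns a dict with "color" (400x640x3 uint8, red, green, blue), "depth" (400x640 float32, mm along the optical axis (not along the pixel's ray), 0 where there is no reading), "K" (3x3 intrinsics, pixels), "k1" (the pictures are not rectified: a ray, as slopes to the right and down, at radius r is drawn at 1 + k1 r^2 times it, then the intrinsics apply), "position" and "rotation" of the camera in the world; the wrist camera has in their place "hand_eye" (4x4, takes a point from camera to tool coordinates, whose origin is the TCP and whose axes are the flange's). Camera axes: x right, y down, z forward; pixel columns grow to the right and rows downward; lengths in mm; the calibration is good to about 2 mm. A picture is of the moment at which its call begins: read the wrist's pose just before it.
A pose or a line that the arm cannot do raises r.PlanningError and nothing moves.
- hand_in(): hands the job in; it is judged then, once.
Readings, each from a call of its own:
- telemetry.get_t(): time.
- telemetry.get_joint_positions(): joint angles.
- telemetry.get_qvel(): joint speeds.
- telemetry.get_tau(): joint torques, N m.
- telemetry.get_tcp_pos(): TCP position.
- telemetry.get_tool_rot(): TCP orientation.
- telemetry.get_force(): force on the tool from outside, world axes, zero at the start.
- telemetry.get_moment(): the same for the moment, N m.
- telemetry.get_opening(): finger opening in mm.
- telemetry.get_grip_force(): force on a finger pad.
Only numpy, scipy, OpenCV 4.12 (cv2) and the standard library are available. Lean on these libraries where they do the work, as an engineer would, in place of code of your own. Each camera call takes 0.05 s, during which the arm holds its last target. There are 200 camera calls.

## Working session

There is one attempt and no reset: what is moved stays moved. The work goes in short steps, each a Python script; the robot and the scene stay as the last script left them, time stands still between calls to the robot, and variables do not carry over. Pictures are saved under pics/ and viewed, at most 14 in all, crops included, and the job is handed in when it is done.

```bash
mkdir -p pics
cat > h.py <<'E'
import numpy as np, cv2
from rig import r, fingers, capture, hand_in, telemetry
def cloud(c):
    h,w=c["depth"].shape; K=c["K"]
    u,v=np.meshgrid(np.arange(w),np.arange(h))
    p=np.stack([u,v],-1).reshape(-1,1,2).astype(np.float64)
    n=cv2.undistortPoints(p,K,np.array([c["k1"],0,0,0.])).reshape(h,w,2)
    d=c["depth"].astype(float)
    return np.dstack([n[...,0]*d,n[...,1]*d,d])
def world(c,T=None):
    P=cloud(c)
    if T is None: R,t=np.array(c["rotation"]),np.array(c["position"])
    else:
        H=np.array(c["hand_eye"]); R0,t0=T
        R=R0@H[:3,:3]; t=R0@H[:3,3]+t0
    return P@R.T+t
def save(n,img): cv2.imwrite(f"pics/{n}.png",cv2.cvtColor(img,cv2.COLOR_RGB2BGR))
E
python3 - <<'E'
from h import *
for n in("top","scene"):
    c=capture(n); save(n,c["color"]); W=world(c); np.savez(n,W=W,c=c["color"],d=c["depth"])
    print(n,c["position"],c["K"][0],c["k1"],c["rotation"])
print(telemetry.get_t(),telemetry.get_tool_rot())
E
```

```text
top [ 370.17972088  -50.97193713 1005.69338393] [413.53969365   0.         318.60073167] -0.07346255545286637 [[-0.01378385 -0.9812238   0.19237949]
 [-0.999281    0.02031399  0.03201294]
 [-0.03531985 -0.19179991 -0.9807983 ]]
scene [1051.36605138 -241.50431209  623.71130407] [426.49232215   0.         316.47483461] 0.021400003414641978 [[ 0.38656489  0.68987401 -0.6120796 ]
 [ 0.92211173 -0.27712422  0.27002244]
 [ 0.01665938 -0.66878698 -0.74326741]]
0.1 [[ 9.06112949e-01  4.23035453e-01 -5.74201905e-04]
 [ 4.23035815e-01 -9.06111571e-01  1.58717188e-03]
 [ 1.51138984e-04 -1.68106496e-03 -9.99998576e-01]]
```

View pics/top.png

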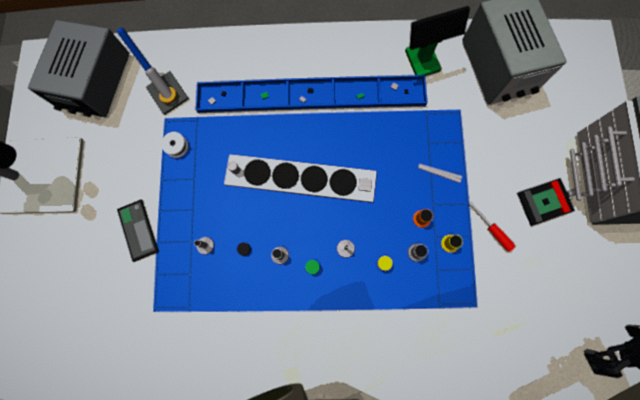

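View pics/scene.png

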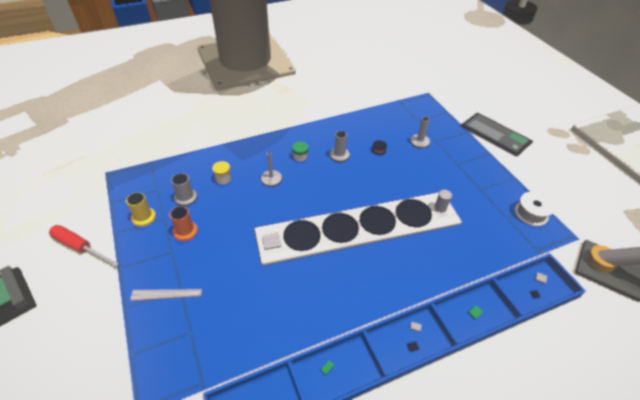

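Top view: the four grey nozzles are near (204,245), (280,255), (346,248) and (418,252). The post is at the left end of the rail (235,168), and the cups are at (257,172), (286,176), (314,179) and (343,182). The orange (423,217) and yellow (452,242) nozzles are decoys.

Run:
```python
from h import *
D=np.load("top.npz");W=D["W"];S=np.load("scene.npz")["W"].reshape(-1,3)
allp=np.vstack([W.reshape(-1,3),S])
for u,v in[(204,245),(280,255),(346,248),(418,252),(235,168)]:
    b=np.nanmedian(W[v-3:v+4,u-3:u+4].reshape(-1,3),0)
    print((u,v),b.round(),end=" ")
    for nm,A in(("top",W.reshape(-1,3)),("scene",S)):
        q=A[np.hypot(*(A[:,:2]-b[:2]).T)<40]
        q=q[q[:,2]>4]
        t=q[q[:,2]>20]
        f=q[q[:,2]<14]
        print(nm,len(f),(f[:,:2].min(0)/2+f[:,:2].max(0)/2).round(1) if len(f) else 0,np.ptp(f[:,:2],0).round(1),"tube",len(t),t.mean(0).round(1) if len(t) else 0,np.ptp(t[:,:2],0).round(1) if len(t) else 0,q[:,2].max().round(1),end=" ")
    print()
for u,v in[(257,172),(286,176),(314,179),(343,182),(300,290),(200,130)]: print((u,v),W[v,u].round(1))
c=D["c"]
big=cv2.resize(c[195:280,180:470],None,fx=2.7,fy=2.7,interpolation=cv2.INTER_CUBIC)
s=np.load("scene.npz")["c"]
b2=cv2.resize(s[100:240,110:450],(783,322),interpolation=cv2.INTER_CUBIC)
save("crop",np.vstack([big[:,:783],b2]))
```

```text
(204, 245) [468. 256.  29.] top 189 [472.3 256.4] [62.  72.1] tube 82 [469.  259.9  54.1] [14.9 15.8] 69.8 scene 157 [470.5 261.9] [41.4 40.4] tube 153 [473.3 259.4  46.7] [17.3 15.6] 67.2 
(280, 255) [440.  70.  59.] top 157 [439.4  69.7] [72.3 73. ] tube 107 [442.9  76.4  56.3] [24.  22.2] 64.9 scene 141 [444.8  77.8] [43.2 42.2] tube 227 [449.   74.7  46. ] [23.6 24.2] 61.8 
(346, 248) [455. -81.  10.] top 257 [457.3 -78.4] [74.8 73.2] tube 18 [456.7 -80.9  57.2] [7.6 7.1] 74.7 scene 228 [458.5 -81.7] [42.3 40.9] tube 86 [459.3 -82.2  49.4] [9.5 8.2] 73.0 
(418, 252) [ 441. -246.   55.] top 101 [ 440.8 -247.5] [76.9 70.3] tube 179 [ 443.3 -249.3   51. ] [31.6 30.6] 59.3 scene 139 [ 449.9 -251.4] [32.8 40.3] tube 378 [ 450.9 -251.3   44. ] [32.8 31.4] 56.1 
(235, 168) [654. 184.  46.] top 516 [654.6 184. ] [77.7 78.5] tube 110 [656.6 188.5  44.9] [23.4 23. ] 53.5 scene 725 [654.7 179. ] [77.5 70.7] tube 234 [661.5 185.   40.1] [23.7 23.4] 51.2 
(257, 172) [651.9 135.1  10.4]
(286, 176) [639.2  61.7  12.3]
(314, 179) [630.   -8.   11.6]
(343, 182) [620.9 -79.7  11.1]
(300, 290) [359.9  29.2   1.6]
(200, 130) [771.7 289.    3.3]
```

View pics/crop.png

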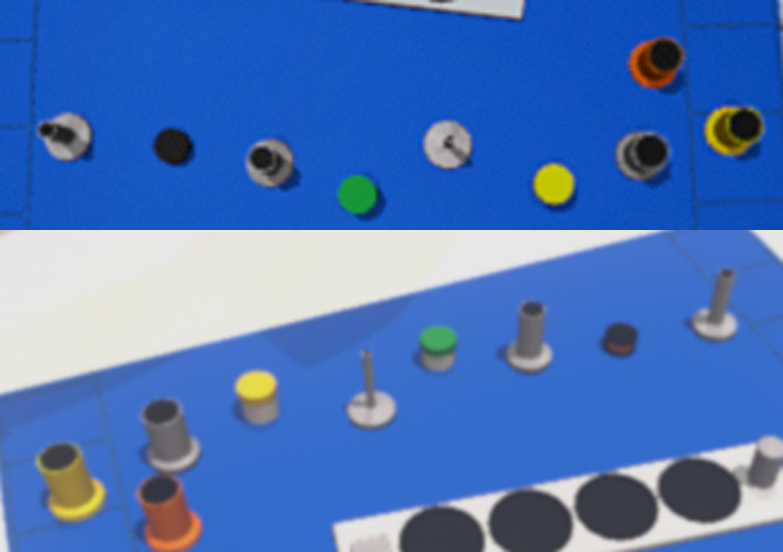

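```bash
cat >> h.py <<'E'
d=np.array([.99,-.14]); d/=np.linalg.norm(d)
def Rg(s=1):
    y=s*np.array([d[0],d[1],0]); z=np.array([0,0,-1.]); return np.column_stack([np.cross(y,z),y,z])
def bestR(p):
    q0=np.array(telemetry.get_joint_positions()); b=None
    for s in(1,-1):
        q=r.solve_ik(p,Rg(s))
        if q is not None:
            e=abs(np.array(q)-q0).max()
            if b is None or e<b[0]: b=(e,s)
    return Rg(b[1])
def wrist():
    T=(np.array(telemetry.get_tool_rot()),np.array(telemetry.get_tcp_pos()))
    c=capture("wrist"); return c,world(c,T)
E
python3 - <<'E'
from h import *
p=[447,-250,190]
R=bestR(p); print(R.round(2)); t=telemetry.get_t()
r.movep(p,R); print(telemetry.get_t()-t,telemetry.get_joint_positions())
c,W=wrist(); save("w1",c["color"]); np.savez("w1",W=W,c=c["color"]); print(np.array(c["hand_eye"]).round(2),c["K"][0,0])
t=telemetry.get_t();fingers.gripper_to(55);print(telemetry.get_t()-t)
E
```

```text
[[ 0.14  0.99  0.  ]
 [ 0.99 -0.14  0.  ]
 [ 0.    0.   -1.  ]]
1.3333 [-3.50361841e+01 -4.89277680e+00  1.02124059e+02 -2.53169603e-02
  8.27356679e+01 -2.68813807e+01]
[[   0.     -0.95   -0.32   82.46]
 [   1.      0.      0.     -0.27]
 [  -0.     -0.32    0.95 -141.58]
 [   0.      0.      0.      1.  ]] 309.6125169497558
0.4083999999999999
```

View pics/w1.png

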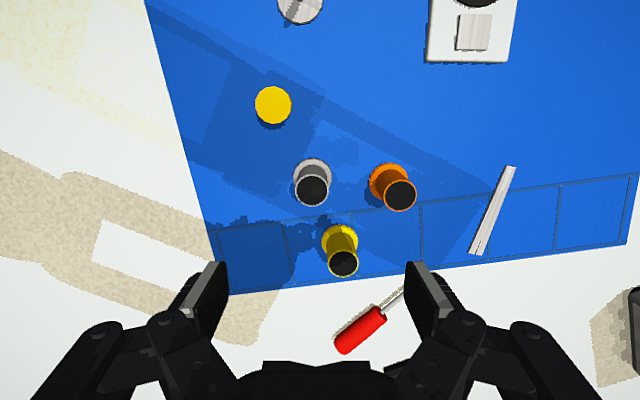

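The wrist view shows the grey 32 mm nozzle at (312,185), with orange at (393,190), yellow at (342,255) and a yellow-topped plug at (273,105).

```bash
cat >> h.py <<'E'
def circ(P):
    A=np.c_[2*P,np.ones(len(P))]; s=np.linalg.lstsq(A,(P**2).sum(1),rcond=None)[0]
    return s[:2],np.sqrt(s[2]+s[:2]@s[:2])
def clusters(W,zlo=15,zhi=90):
    m=((W[...,2]>zlo)&(W[...,2]<zhi)&(W[...,0]>380)&(W[...,0]<720)&(abs(W[...,1])<310)).astype(np.uint8)
    n,l,st,_=cv2.connectedComponentsWithStats(m,connectivity=4)
    out=[]
    for i in range(1,n):
        if st[i,4]<12: continue
        P=W[l==i]; z=np.percentile(P[:,2],97)
        top=P[P[:,2]>z-8][:,:2]
        (x,y),rad=cv2.minEnclosingCircle(top.astype(np.float32))
        lo,hi=P[:,:2].min(0),P[:,:2].max(0)
        out.append((round(x,1),round(y,1),round(z,1),round(rad,1),len(P),((lo+hi)/2).round(1),(hi-lo).round(1)))
    return out
E
python3 - <<'E'
from h import *
W=np.load("w1.npz")["W"]
for o in clusters(W):print(o)
for o in clusters(np.load("top.npz")["W"]):print("t",o)
for o in clusters(np.load("scene.npz")["W"]):print("s",o)
E
```

```text
(417.7, -171.1, np.float64(34.4), 16.9, 1079, array([ 417.8, -171. ]), array([33.6, 33.2]))
(442.5, -251.7, np.float64(54.7), 16.1, 1098, array([ 442.4, -251.7]), array([31.5, 31.7]))
(524.4, -268.8, np.float64(54.8), 16.2, 1216, array([ 524.2, -268.6]), array([31.7, 31.7]))
t (658.5, 190.1, np.float64(52.7), 12.0, 117, array([658.6, 190.1]), array([23.4, 23. ]))
t (621.9, -127.4, np.float64(17.9), 7.1, 15, array([ 623.3, -127.5]), array([10.9, 12.6]))
t (615.4, -137.0, np.float64(19.6), 9.1, 19, array([ 613.9, -137. ]), array([11.5, 17.4]))
t (602.9, -134.2, np.float64(19.2), 11.5, 25, array([ 602.9, -134.2]), array([10.7, 22.4]))
t (526.5, -269.6, np.float64(57.7), 16.4, 187, array([ 525.8, -268. ]), array([31.2, 29.7]))
t (470.2, 262.4, np.float64(69.1), 8.4, 87, array([469.4, 262.3]), array([14.9, 15.9]))
t (459.5, 166.5, np.float64(19.8), 16.0, 117, array([458.7, 166.5]), array([29.2, 31.9]))
t (458.0, -82.1, np.float64(74.6), 3.7, 18, array([457.8, -80.9]), array([7.6, 7.1]))
t (444.7, -251.5, np.float64(57.5), 15.8, 183, array([ 444., -252.]), array([31.6, 30.6]))
t (444.3, 78
[... 369 characters left out ...]
oat64(61.1), 12.6, 247, array([445.1,  77.3]), array([23.6, 24.2]))
s (460.6, 166.1, np.float64(17.4), 15.7, 45, array([460.4, 167.2]), array([27.7, 23.4]))
s (414.1, -2.0, np.float64(29.0), 17.8, 185, array([414.3,  -1.9]), array([33.6, 33.2]))
s (457.7, -81.4, np.float64(72.2), 4.2, 93, array([458.5, -81.7]), array([9.5, 8.2]))
s (420.7, -172.0, np.float64(34.8), 17.4, 245, array([ 420.7, -171.6]), array([34.8, 32.2]))
s (444.7, -250.7, np.float64(55.1), 16.5, 410, array([ 444.8, -251.4]), array([33. , 31.4]))
s (659.4, 187.7, np.float64(50.6), 12.8, 255, array([658.5, 188.4]), array([23.7, 23.4]))
s (525.7, -268.4, np.float64(55.2), 17.6, 472, array([ 525.8, -268.2]), array([35.2, 31.2]))
```

```bash
cat >> h.py <<'E'
def pick(x,y,z=14,op=55):
    fingers.gripper_to(op)
    r.movel([x,y,z],v=120,guard=15) and print("guard!",telemetry.get_tcp_pos())
    fingers.gripper_to(0)
    print("grip",telemetry.get_opening(),telemetry.get_grip_force())
    r.movel([x,y,130],v=150); print("lifted",telemetry.get_opening(),telemetry.get_t())
E
python3 - <<'E'
from h import *
x,y=442.5,-251.7
r.movel([x,y,150]); pick(x,y)
p=[630,20,220]; R=bestR(p); r.movep(p,R); print(R[:,1])
c,W=wrist(); save("w2",c["color"]); np.savez("w2",W=W,c=c["color"])
print(telemetry.get_opening(),telemetry.get_t())
E
```

```text
grip 30.55989995036688 59.25388991832733
lifted 30.85077023432332 5.0667
[ 0.99014853 -0.140021    0.        ]
30.762951168142852 6.4083
```

View pics/w2.png

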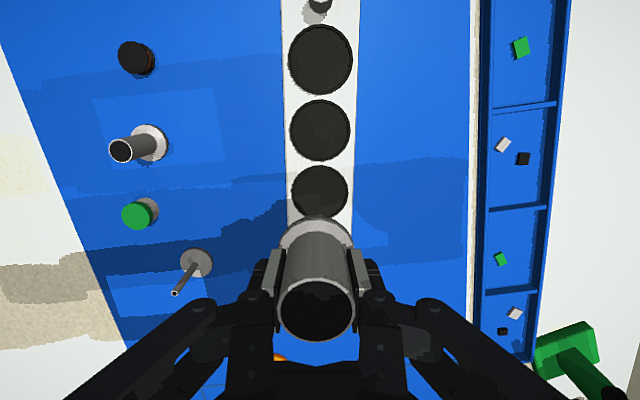

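The nozzle is held upright. Three cups are visible at (320,60), (319,130) and (320,192), and the post is at the top (320,3).

Run:
```python
from h import *
Z=np.load("w2.npz");W=Z["W"];c=Z["c"]
m=((c.max(2)<75)).astype(np.uint8)
n,l,st,_=cv2.connectedComponentsWithStats(m)
P=[]
for u,v in[(320,60),(319,130),(320,192)]:
    i=l[v,u]; mm=(l==i); Q=W[mm]; Q=Q[(Q[:,2]>5)&(Q[:,2]<25)]
    (x,y),rad=cv2.minEnclosingCircle(Q[:,:2].astype(np.float32)); lo,hi=Q.min(0),Q.max(0)
    print(st[i],x,y,rad,((lo+hi)/2).round(1),(hi-lo).round(1),np.median(Q[:,2])); P.append((x,y))
P=np.array(P);print(np.diff(P,axis=0),np.hypot(*np.diff(P,axis=0).T))
print(clusters(W))
D=np.load("top.npz")
W=D["W"];m=(D["c"].max(2)<60).astype(np.uint8);n,l,st,_=cv2.connectedComponentsWithStats(m)
for u,v in[(257,172),(286,176),(314,179),(343,182)]:
    Q=W[l==l[v,u]];(x,y),rad=cv2.minEnclosingCircle(Q[:,:2].astype(np.float32));print("top",x,y,rad)
```

```text
[ 288   24   65   71 3572] 650.044677734375 135.40274047851562 33.644596099853516 [649.8 135.5  12.3] [66.7 66.7  8.2] 11.181139771568184
[ 290   99   60   62 2910] 639.6912841796875 64.4451675415039 33.3403205871582 [639.6  64.3  12.4] [66.4 66.1  7.8] 11.303569654233456
[ 280  165   69   75 2496] 618.5307006835938 -15.457154273986816 47.08868408203125 [623.  -10.4  11.2] [78.9 73.3  9.3] 11.30592175965316
[[-10.35339355 -70.95757294]
 [-21.1605835  -79.90232182]] [71.70892493 82.65682867]
[(656.0, 181.0, np.float64(49.2), 8.1, 233, array([657.2, 183.2]), array([23.1, 11.5])), (463.0, 178.0, np.float64(16.1), 6.7, 37, array([463. , 177.7]), array([11.1,  8.1])), (464.5, 165.8, np.float64(16.7), 10.0, 88, array([464.1, 165.9]), array([18.9, 12.9])), (449.3, 165.2, np.float64(16.5), 7.0, 46, array([448.9, 164.8]), array([ 8.1, 12.9])), (443.0, 77.9, np.float64(60.3), 12.5, 981, array([443.5,  78.5]), array([25.2, 23.9])), (412.5, -0.2, np.float64(28.1), 17.5, 691, array([412.5,  -0.8]), array([33.9, 32.5])), (456.8, -81.1, np.float64(71.7), 4.6, 248, array([456.8, -80.7]), array([8.2, 9.1]))]
top 523.9268188476562 50.94447326660156 184.45912170410156
top 518.3768920898438 16.948259353637695 163.02020263671875
top 516.4114379882812 -27.255905151367188 148.1425018310547
top 511.09698486328125 -65.74848937988281 141.68997192382812
```

```bash
cat >> h.py <<'E'
C=np.array([650,135.4]);ST=np.array([-10.3,-71.2])
def place(i,z=14,op=55):
    x,y=C+ST*i
    p=[x,y,130]; r.movep(p,bestR(p))
    r.movel([x,y,z+18],v=120); g=r.movel([x,y,z+9],v=25,guard=6)
    print("placed",g,telemetry.get_tcp_pos(),telemetry.get_force(),telemetry.get_opening())
    fingers.gripper_to(op); r.movel([x,y,150],v=150); print(telemetry.get_t())
E
python3 - <<'E'
from h import *
place(3)
p=[456.8,-81.1,180]; r.movep(p,bestR(p))
c,W=wrist(); save("w3",c["color"])
for o in clusters(W,14):print(o)
print(telemetry.get_t())
E
```

```text
placed True [620.3569294  -78.46892363  27.09202218] [-1.16719396 -0.20208115  5.96191422] 30.675158334823276
9.625
(442.1, 73.8, np.float64(60.6), 11.0, 625, array([443. ,  71.9]), array([23.7, 11.8]))
(669.4, 52.8, np.float64(15.3), 2.3, 13, array([669.4,  52.8]), array([2.8, 3.9]))
(622.4, 36.6, np.float64(15.4), 1.9, 13, array([622.2,  36.7]), array([3.6, 3.5]))
(639.8, 23.4, np.float64(15.3), 5.1, 21, array([639.7,  23. ]), array([10.1,  4.2]))
(656.9, 9.1, np.float64(15.1), 2.7, 16, array([657.,   9.]), array([3.9, 5.3]))
(599.3, 6.5, np.float64(15.1), 3.2, 17, array([599.7,   6.4]), array([3.9, 5.9]))
(660.4, -5.3, np.float64(15.3), 2.8, 18, array([661.1,  -5.3]), array([3.2, 5.4]))
(659.0, -19.8, np.float64(15.3), 3.2, 12, array([658.8, -19.9]), array([3.5, 6.1]))
(412.6, -1.1, np.float64(28.3), 17.0, 1098, array([412.7,  -0.9]), array([32.5, 32.8]))
(630.5, -48.2, np.float64(14.6), 3.7, 13, array([630.5, -48.2]), array([7. , 2.9]))
(620.3, -77.6, np.float64(66.7), 16.5, 2466, array([624.4, -81.6]), array([51.1, 50.6]))
(455.7, -81.0, np.float64(72.1), 4.1, 203, array([455.8, -81. ]), array([7.8, 8.1]))
(610.0, -133.0, np.float64(15.6), 18.0, 367, array([ 611. , -131.2]), array([31.1, 29.1]))
(417.9, -170.4, np.float64(34.0), 16.8, 836, array([ 417.9, -170.5]), array([33.3, 32.3]))
10.375
```

View pics/w3.png

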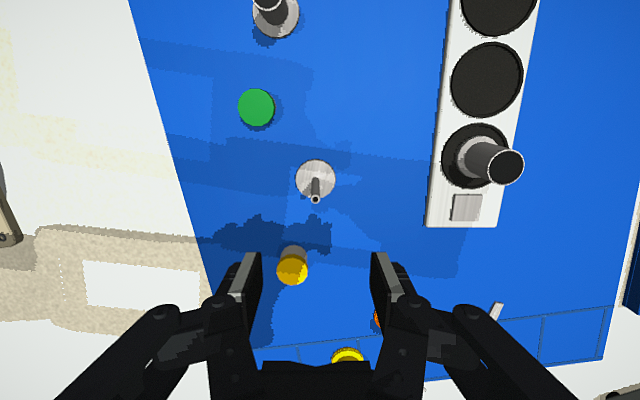

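The 32 mm nozzle stands in the far cup, tip near (505,165), top at 66.7 mm as expected for flat on the floor. The 8 mm nozzle is at (315,180), so I pick that next.

Run:
```python
from h import *
x,y=455.7,-81.0
r.movel([x,y,130]); pick(x,y,op=45); place(0,op=40)
p=[443,78,180]; r.movep(p,bestR(p))
c,W=wrist(); save("w4",c["color"])
for o in clusters(W,18):print(o)
print(telemetry.get_t())
```

```text
grip 6.128729018517196 58.52153956890106
lifted 6.365092407715156 13.6
placed True [651.27111474 135.59456386  26.73199638] [ 0.44272734 -0.43751909  6.20057259] 6.183111757399623
17.4167
(657.2, 189.7, np.float64(50.2), 12.5, 1423, array([656.7, 189.7]), array([24.4, 23.6]))
(650.5, 135.7, np.float64(83.3), 4.5, 1769, array([650.3, 135.6]), array([40.3, 40.7]))
(442.4, 78.2, np.float64(60.8), 12.2, 783, array([442.5,  78.1]), array([23.4, 24.2]))
(412.4, -0.7, np.float64(28.3), 17.0, 758, array([ 4.122e+02, -3.000e-01]), array([32.9, 32.8]))
(620.0, -77.5, np.float64(66.4), 17.3, 1830, array([619.9, -76. ]), array([40.6, 38.6]))
(416.3, -157.9, np.float64(22.8), 8.6, 25, array([ 416.3, -156.6]), array([17. ,  5.7]))
18.3417
```

View pics/w4.png

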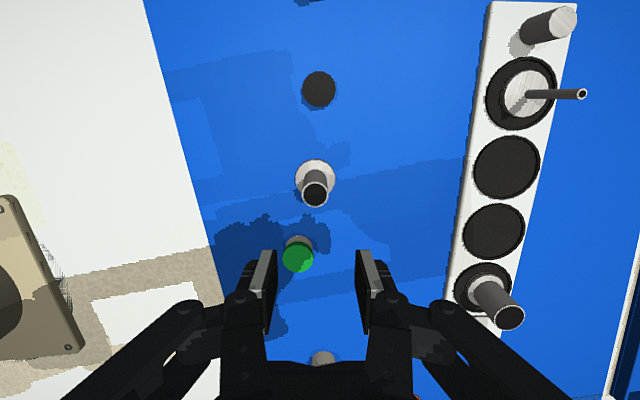

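The 8 mm nozzle stands in the cup beside the post at (520,90), flat and centred. The 24 mm nozzle is at (315,180) in the picture, next to pick.

Run:
```python
from h import *
x,y=442.4,78.2
r.movel([x,y,130]); pick(x,y,op=50); place(2,op=50)
p=[469,262,180]; r.movep(p,bestR(p))
c,W=wrist()
o=[o for o in clusters(W,18) if abs(o[0]-469)<12 and abs(o[1]-262)<12]; print(o)
x,y=o[0][:2]
r.movel([x,y,130]); pick(x,y,op=50); place(1,op=45)
p=[560,0,250]; r.movep(p,bestR(p))
c,W=wrist(); save("w5",c["color"])
for o in clusters(W,18):print(o)
c=capture("scene"); save("s5",cv2.resize(c["color"][150:300,220:500],None,fx=2.5,fy=2.5))
print(telemetry.get_t())
```

```text
grip 22.861981729219906 58.61041188240051
lifted 22.95303429800725 21.4833
placed True [630.67145011  -7.13260229  27.03687028] [-1.11568995  0.4784702   6.23101492] 23.088617413248585
24.9583
[(469.1, 263.5, np.float64(66.5), 8.3, 453, array([469.1, 263.7]), array([15.7, 16.2]))]
grip 14.328184089444479 58.3665007352829
lifted 14.31735205613066 29.3583
placed True [640.97622083  64.16961275  26.92210128] [ 0.33534712 -0.71019767  5.63708981] 14.86309600962751
33.0583
(650.4, 135.7, np.float64(83.0), 3.9, 1122, array([650.7, 134.8]), array([40.7, 41.1]))
(640.5, 64.1, np.float64(78.5), 8.0, 988, array([640.7,  64. ]), array([40.2, 40.7]))
(630.2, -7.4, np.float64(72.6), 12.2, 1007, array([629.9,  -7. ]), array([40.8, 40.9]))
(412.9, -1.1, np.float64(28.3), 17.2, 634, array([412.9,  -0.9]), array([34.4, 33.3]))
(620.3, -78.0, np.float64(66.8), 16.3, 1109, array([620. , -75.6]), array([40.8, 36.1]))
(524.9, -266.6, np.float64(54.4), 15.7, 588, array([ 524.4, -262.4]), array([32.1, 22.4]))
33.7833
```

View pics/w5.png

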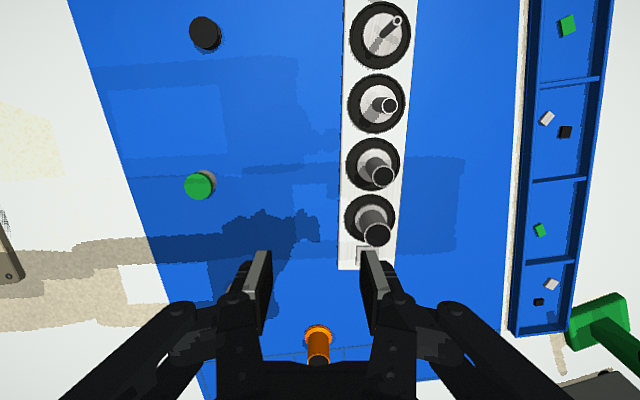

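View pics/s5.png

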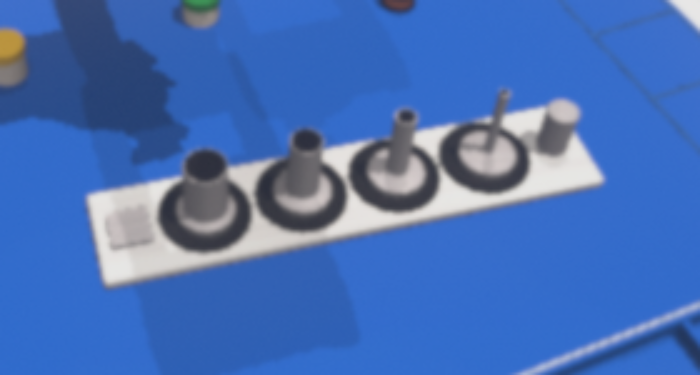

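Both views show all four nozzles upright and centred in their cups, in order from the post: 8, 16, 24 and 32 mm. Their tops are at 83, 78.5, 72.6 and 66.8 mm, as expected. The robot is clear of everything.

```bash
python3 -c "
from h import *
print(hand_in())"
```

```text
the job is handed in; nothing more can be done
None
```

All four nozzles are on the rail, upright, flat and centred, in order from the post: 8, 16, 24 and 32 mm; I handed the job in at about 34 s on the robot's clock.

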